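# Clamp a circuit board carrier in a repair fixture with its cam lever

### The job

Push the board carrier along its channel, away from you, until it sits fully home against the blue end block. Then push the red cam lever clockwise through its quarter turn to the end stop, and there press it firmly home with about 15 N for half a second before letting go, so that the board stays clamped. Be gentle: never load the board or the lever with more than 25 N, and leave the other things on the bench where they are.

Things in the scene. Friction and masses are not known exactly. Their poses are not given: they have to be found in the camera images.
- fixture: Fixed dark steel base plate, 250 (x) x 190 (y, -115 to +75) x 12 mm. Origin: middle of its length, on the bench. +x runs along the channel to the blue end block (face at x +95 mm), +y left to the aluminium fence (face at y +45; low guide opposite at y -48). Channel floor 12 mm, fence 26, end block 28, guide 22 mm above the bench.
- home (a point): Where the carrier's origin belongs, on the channel floor: x +30, y 0, z +12 mm of the fixture. Axes are the fixture's; the clamped carrier is parallel to them.
- carrier: Loose board carrier in the channel: aluminium frame 130 x 90 x 12 mm with an amber board on it, 0.3 to 0.55 kg. Origin: centre of its underside, axes as the fixture's. Starts 35 to 60 mm short of the end block with 3 mm of play sideways, and may bind a little if pushed off-centre; the turned cam pushes it left onto the fence. Blue capacitors up to 36 mm high near its edges.
- transformer (a point): Centre of the black block (transformer) on the carrier, 40 x 36 x 34 mm (x by y by height), at x = +10, y = 0, z = +29 mm of the carrier: a good place to push (its near face is 20 mm towards -x of this point) or to take hold of the carrier.
- cam (a joint): Cam lever angle, rad: 0 open (lever points to the fixture's -y, out to the right), grows clockwise seen from above to the hard end stop at 1.571 (lever points to the fixture's -x, back alongside the channel). Starts at 0 to 0.2. It turns stiffly (about 4 N at the red grip), heavier as its brass cam squeezes the carrier, and stays where it is left.
- pivot (a point): Upright pivot axis of the lever, at bench level: x +40, y -69.4 mm of the fixture.
- grip (a point): Middle of the lever's red grip, 80 mm from the pivot axis, 44 mm above the bench. The grip runs from 45 to 115 mm out from the axis, 16 mm wide, 16 mm high (36 to 52 mm above the bench); inside it a 10 mm wide bar leads to the 15 mm radius hub. Its own -y axis points outward along the lever; to close, push it towards its own -x.
- screwdriver: Bystander: screwdriver with orange handle lying left of the fixture; origin underneath. Leave it.
- strip: Bystander: flat steel strip 160 x 18 x 4 mm lying close along the left side of the fixture; origin at the centre of its underside. Leave it.
- spool: Bystander: grey spool, 54 mm diameter, 40 mm high, left of the fixture; origin at the centre of its underside. Leave it.
- flux: Bystander: small amber bottle 44 mm diameter, 85 mm high, beyond the fixture; origin at the centre of its underside. Leave it.
- dish: Bystander: small steel dish 70 mm diameter, 25 mm high, beyond the fixture; origin at the centre of its underside. Leave it.
- jar: Bystander: small clear jar 48 mm diameter, 50 mm high, beyond and right of the fixture; origin at the centre of its underside. Leave it.
- brush: Bystander: brush lying left of the fixture; origin underneath. Leave it.
There are look-alikes about, which are no part of the job. What is shaped like the carrier but yellow is not meant.

How it is judged:
By the outcome, as a careful person would: the job done as asked, in the order asked, and still so for the second after the job is handed in, with the robot touching nothing.
It also fails if it takes over 72 s, if anything falls off the work surface, if the arm or the gripper's body presses on something with over 40 N, if the wrist force passes 120 N, or if a joint passes its speed limit or range.

### The arm

A 6-joint arm with a two-finger parallel gripper is mounted at the origin on the work surface. World frame = base frame: x ahead of the robot, y to its left, z up, the work surface at z = 0. Lengths are in m, angles in rad, forces in N, time in s.
With the tool pointing down it reaches from about 0.25 to 0.725 m from the base axis. Payload 4 kg.
Tool frame: the origin (TCP) lies midway between the tips of the shut fingers; the grasp point (between the pads) lies 19 mm behind it; y points along the fingers, x is the direction in which the jaws open and shut, and the axes are right-handed (so a half turn about y gives the same grasp; the last joint's range is limited). The gripper opens to 85 mm and grips with 20 to 120 N. Pads are 22 mm wide; open, the fingers measure 114 mm over their backs; the gripper's body (76 mm by 85 mm) begins 54 mm behind the grasp point. The pads swing forward as they close: fully open they stand 13 mm farther back than shut.
Start: joints at [-1.261, 0.241, 0.005, 1.335, 0, 1.571], TCP at [0.152, -0.476, 0.231] pointing down, gripper open.
Joint ranges: [-2.72, 2.72], [-1.05, 1.87], [-1.09, 1.28], [-1.99, 2.15], [-1.42, 1.44], [-3.14, 3.14]. Speed limits (rad/s): [2.79, 2.79, 3.14, 3.14, 3.14, 3.14].

### API

Orientations are given as a unit quaternion [x, y, z, w].
In Python, from workcell import bot gives the robot as it stands. The module is installed in compiled form; this text tells all that it offers.
- The arm moves only by the shell command python3 -m inch 'ROWS'. ROWS is text: rows parted by semicolons, each of 7 numbers parted by spaces: the turn, a rotation vector about the tool's x, y, z in degrees, then the shift along the tool's x, y, z in mm, then the closure, from 0 (fully open) to 1 (shut). In form: ax ay az dx dy dz fingers; .... A call has 1 to 12 rows; each row shifts and turns the commanded pose from where the row before left it, along the tool's axes as they then stand; what a row does not reach is not made up. A row lasts 1/8 s, in which the tool goes at most 62.5 mm and 10.7 degrees, less where a joint would pass 70% of its speed; a pose out of reach is approached as far as the arm can. A call with a gripper value outside its range is refused whole. The fingers move at their own pace and stop on an object; the grip force is fixed at half the most. Time passes only in rows, so rows that do not move let the fingers close. It gives the time, the measured TCP pose, the force and the opening at its end, in the units of the state.
- bot.get_obs(): the state, without advancing time (a new reading comes with each control period).
- bot.camera(name): name is "scene" or "top" or "wrist"; returns a dict with "color" (400x640x3 uint8, blue, green, red), "fx", "fy", "cx", "cy" (pixels), "k1" (the pictures are not rectified: a ray, as slopes to the right and down, at radius r is drawn at 1 + k1 r^2 times it, then the intrinsics apply), "extrinsics" (4x4, takes a point from world to camera coordinates). Camera axes: x right, y up, looking along -z (the intrinsics and any distortion apply to the point x, -y, -z); pixel columns grow to the right and rows downward; lengths in m; the calibration is good to about 2 mm. A picture is of the moment at which its call begins. There is no depth.
- bot.job_done(): hands the job in, once; it reports no verdict.
Trained networks look in the newest picture that a camera, given by its name, has taken for a name from the list of things; names that differ only in an ending like _2 or _b are one class to them, and where a whole thing is asked for, a point or a joint stands for the part that bears it (a point fixed in the world has none). Each returns a list of dicts, best first, with "conf" (0 to 1); they miss things now and then, are a little off and sometimes report something else, mostly with a low value. They report only what shows in the picture. A call takes as long as a camera call. They do not tell look-alikes from the thing itself.
- bot.look_for(name, camera): "extent" ([left, top, right, bottom] in pixels, round what is visible of it).
- bot.cut_out(name, camera): "region" (400x640 bool, what is visible of it) and "extent" ([left, top, right, bottom] in pixels, round what is visible of it).
- bot.spot_point(name, camera): "point" ([column, row] in pixels: a listed point, or the origin of a listed thing).
The state is a dict: "clock": time; "joint_pos": joint angles; "joint_vel": joint speeds; "tau": joint torques, N m; "eef_pos": TCP position; "tool_rot": TCP orientation; "ft_force": force on the tool from outside, world axes, zero at the start; "ft_torque": the same for the moment, N m; "grip_width": finger opening in m.
Only numpy, scipy, OpenCV 4.12 (cv2) and the standard library are available. Lean on these libraries where they do the work, as an engineer would, in place of code of your own. Each camera call takes 0.05 s, during which the arm holds its last target.

## Working session

There is one attempt and no reset: what is moved stays moved. The work goes in short steps, Python scripts to look and compute and a shell command to move; the robot and the scene stay as the last step left them, time stands still between calls to the robot, and variables do not carry over. Pictures are saved under pics/ and viewed, and the job is handed in when it is done.

```bash
mkdir -p pics; ls
python3 - <<'E'
from workcell import bot
import cv2
for n in ("scene","top"):
    c=bot.camera(n); cv2.imwrite(f"pics/{n}0.png",c["color"])
    print(n,c["fx"],c["fy"],c["cx"],c["cy"],c["k1"],c["extrinsics"])
    for t in ("fixture","carrier","transformer","grip","pivot","home"):
        try: print(t,[(r["point"],r["conf"]) for r in bot.spot_point(t,n)][:3])
        except Exception as e: print(t,e)
o=bot.get_obs();print(o)
E
```

```text
pics
scene 364.7004450091112 364.7004450091112 319.29311191665767 200.65680768154135 -0.05747794071589688 [[-0.36179816  0.93211464  0.01625989  0.16233507]
 [-0.70290703 -0.28420589  0.6520343   0.33563414]
 [ 0.61239187  0.22447562  0.7580151  -1.10955135]
 [ 0.          0.          0.          1.        ]]
fixture [([232.4, 224.5], 0.4)]
carrier [([427.1, 168.9], 0.91), ([311.9, 223.5], 0.82), ([201.0, 176.2], 0.82)]
transformer [([312.8, 220.2], 0.83), ([201.7, 169.2], 0.69), ([436.0, 163.4], 0.55)]
grip [([311.0, 221.7], 0.7), ([233.6, 225.4], 0.57)]
pivot [([276.6, 244.9], 0.55), ([270.8, 307.8], 0.32)]
home [([313.3, 224.0], 0.57), ([307.1, 238.3], 0.55)]
top 461.00272716008425 461.00272716008425 319.4622472894164 209.28071192183597 -0.07754410984553656 [[ 0.0216086  -0.99953788 -0.0213798   0.00631095]
 [ 0.9911832   0.01862202  0.13118338 -0.5472689 ]
 [-0.13072463 -0.02402599  0.99112755 -0.91802162]
 [ 0.          0.          0.          1.        ]]
fixture []
carrier [([313.7, 204.6], 0.74), ([217.7, 336.1], 0.7), ([457.0, 232.1], 0.58)]
transformer [([457.9, 230.6], 0.9), ([213.8, 342.1], 0.84), ([313.8, 199.5], 0.72)]
grip [([379.7, 166.0], 0.9)]
pivot [([342.9, 175.5], 0.78)]
home [([311.1, 189.8], 0.9), ([375.5, 131.4], 0.55)]
{'clock': 0.7, 'joint_pos': array([-1.26098927e+00,  2.40517299e-01,  5.02292783e-03,  1.33518290e+00,
       -8.06236825e-06,  1.57081481e+00]), 'joint_vel': array([-0.00039368,  0.00047218, -0.00016316, -0.00066487, -0.00053937,
       -0.00045558]), 'tau': array([-2.88145984e-04, -3.72077930e+01,  2.52641487e+01,  9.34940290e-04,
       -8.06046387e-05,  4.57109252e-06]), 'eef_pos': array([ 0.15244072, -0.47621445,  0.23135658]), 'tool_rot': array([ 0.57117887, -0.41684378,  0.41690841, -0.57112463]), 'ft_force': array([ 0.51024577, -0.03306957, -0.23267763]), 'ft_torque': array([-0.05496366, -0.03408025,  0.00181599]), 'grip_width': 0.08584212467858253}
```

View pics/scene0.png

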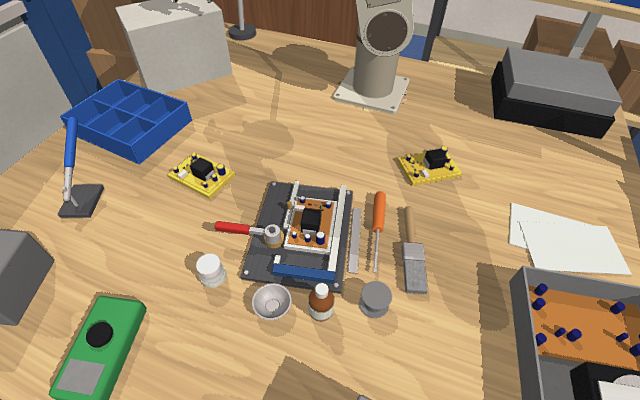

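View pics/top0.png

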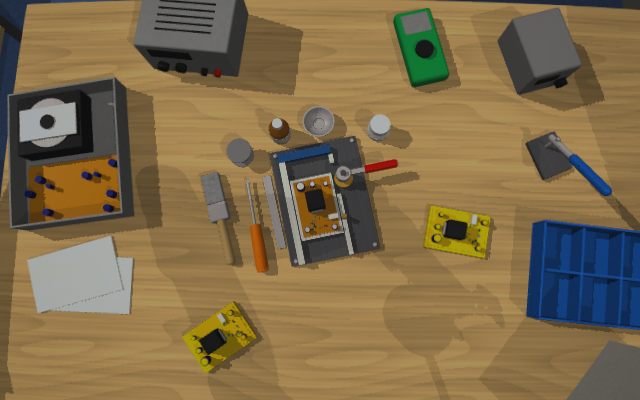

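The scene view shows the real carrier at about (312,222) and the lever grip at (232,227). The top view shows the carrier at (316,205), the grip at (380,166), and yellow look-alikes at (458,232) and (220,337). I'll zoom in to fit the fixture pose.

Run:
```python
import cv2
a=cv2.imread("pics/top0.png")[120:280,250:410]; cv2.imwrite("pics/topz.png",cv2.resize(a,None,fx=3.7,fy=3.7,interpolation=cv2.INTER_CUBIC))
a=cv2.imread("pics/scene0.png")[170:300,200:370]; cv2.imwrite("pics/scenez.png",cv2.resize(a,None,fx=4.5,fy=4.5,interpolation=cv2.INTER_CUBIC))
```

```text
(no output)
```

View pics/topz.png

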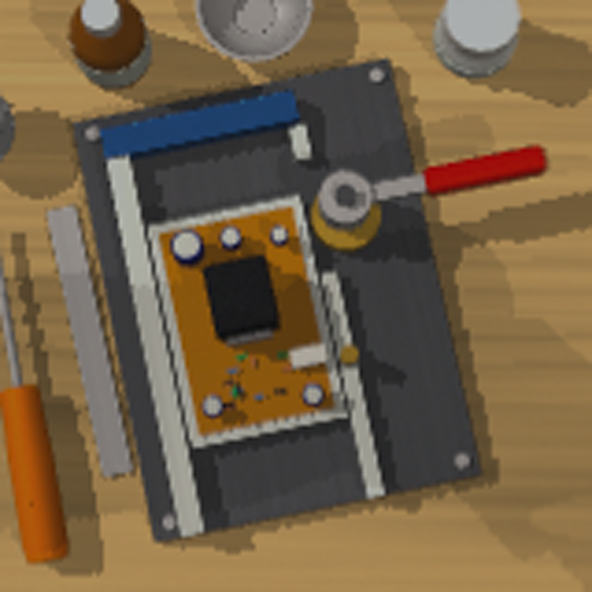

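View pics/scenez.png

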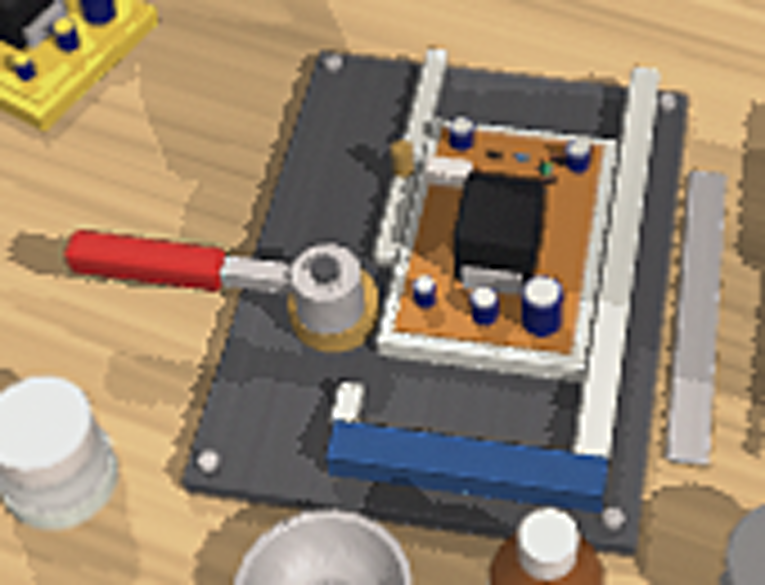

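```bash
cat > h.py <<'E'
import numpy as np, cv2
from scipy.optimize import least_squares
from workcell import bot
def proj(c,P):
    P=np.atleast_2d(P); E=c["extrinsics"]; q=P@E[:3,:3].T+E[:3,3]
    u=np.c_[q[:,0],-q[:,1]]/(-q[:,2:3]); u=u*(1+c["k1"]*(u**2).sum(1,keepdims=True))
    return u*[c["fx"],c["fy"]]+[c["cx"],c["cy"]]
def w(p,L):
    L=np.atleast_2d(L); a=p[2]; R=np.array([[np.cos(a),-np.sin(a),0],[np.sin(a),np.cos(a),0],[0,0,1]])
    return L@R.T+[p[0],p[1],0]
E
python3 - <<'E'
from h import *
ct,cs=bot.camera("top"),bot.camera("scene")
zt=lambda a:(np.array(a,float)+.5)/3.7-.5+[250,120]
zs=lambda a:(np.array(a,float)+.5)/4.5-.5+[200,170]
L=np.array([[125,75,12],[125,-115,12],[-125,-115,12],[-125,75,12]])/1e3
T=zt([[77,122],[388,60],[480,472],[158,543]])
S=zs([[635,550],[185,487],[315,50],[688,92]])
for m in ("t","s","ts"):
    f=lambda p:np.concatenate([(proj(ct,w(p,L))-T).ravel()*('t' in m),(proj(cs,w(p,L))-S).ravel()*('s' in m)])
    r=least_squares(f,[.5,0,.2]); print(m,r.x,np.round(f(r.x),1))
p=r.x
# transformer top corners, z=12+46
Lc=lambda s,y,yaw:w([s,y,yaw],np.array([[65,45,12],[65,-45,12],[-65,-45,12],[-65,45,12]])/1e3)+[0,0,.012]
Tc=zt([[150,227],[300,197],[347,412],[197,443]]); Sc=zs([[585,368],[380,345],[437,123],[618,142]])
f=lambda q:np.concatenate([(proj(ct,w(p,Lc(*q)))-Tc).ravel(),(proj(cs,w(p,Lc(*q)))-Sc).ravel()])
r=least_squares(f,[0,0,0]);print("carrier",r.x,np.round(f(r.x),1))
# lever
G=lambda a:np.array([[.04-np.sin(a)*d,-.0694-np.cos(a)*d,.052] for d in(.045,.115)])
Tg=zt([[427,180],[545,160]]);Sg=zs([[222,262],[68,247]])
f=lambda q:np.concatenate([(proj(ct,w(p,G(q[0])))-Tg).ravel(),(proj(cs,w(p,G(q[0])))-Sg).ravel()])
r=least_squares(f,[0.1]);print("cam",r.x,np.round(f(r.x),1))
np.save("fix.npy",p)
print("home",w(p,[.03,0,.012]),"pivot",w(p,[.04,-.0694,0]),"grip",w(p,G(r.x[0])))
E
```

```text
t [0.56696535 0.02825857 0.22467827] [-1.1 -0.   0.7 -0.9  1.1  0.8 -0.7  0.1  0.   0.  -0.  -0.   0.   0.
  0.   0. ]
s [0.56643528 0.02744026 0.23277155] [-0.   0.   0.  -0.   0.   0.   0.   0.   0.7 -0.6 -0.9 -0.4  0.3  0.6
 -0.2  0.6]
ts [0.56673009 0.02789942 0.22852922] [-1.1  0.2  0.6 -1.   1.4  0.7 -0.2  0.3  0.6 -0.2 -0.9 -0.4  0.7  0.7
  0.2  0.9]
carrier [-0.01237143 -0.00115162  0.00205139] [-0.8 -0.   0.2 -0.8  0.7  1.  -1.1  1.6 -0.   1.  -0.4  0.2 -1.  -0.1
 -0.   0.5]
cam [0.00721396] [-0.2  0.2  1.1 -1.1  0.4  0.4 -0.2 -1. ]
home [[0.59595011 0.03469578 0.012     ]] pivot [[ 0.62141235 -0.03063442  0.        ]] grip [[ 0.63129044 -0.07453685  0.052     ]
 [ 0.64665635 -0.14282952  0.052     ]]
```

```bash
cat >> h.py <<'E'
from scipy.spatial.transform import Rotation as Ro
def go(o,target,zdir_yaw):
    """shift/turn in tool frame to reach world target with tool z along world yaw, tool y down"""
    R=Ro.from_quat(o["tool_rot"]).as_matrix()
    z=np.array([np.cos(zdir_yaw),np.sin(zdir_yaw),0]); y=np.array([0,0,-1.]); Rt=np.c_[np.cross(y,z),y,z]
    d=np.array(target)-o["eef_pos"]
    print("turn deg",np.round(np.degrees(Ro.from_matrix(R.T@Rt).as_rotvec()),2),"shift pre-axes mm",np.round(R.T@d*1e3,2),"shift post-axes",np.round(Rt.T@d*1e3,2))
def st():
    o=bot.get_obs(); p=np.load("fix.npy"); a=p[2]; c,s=np.cos(a),np.sin(a)
    d=o["eef_pos"]-[p[0],p[1],0]; f=o["ft_force"]
    print("t",o["clock"],"fixpos mm",np.round(1e3*np.array([c*d[0]+s*d[1],-s*d[0]+c*d[1],d[2]]),2),"F fix",np.round([c*f[0]+s*f[1],-s*f[0]+c*f[1],f[2]],2),"q",np.round(o["joint_pos"],2),"w",round(o["grip_width"],4))
    R=Ro.from_quat(o["tool_rot"]).as_matrix(); print("tool z yaw rel fix deg",np.degrees(np.arctan2(R[1,2],R[0,2])-a),"tooly",np.round(R[:,1],3)); return o
E
python3 - <<'E'
from h import *
p=np.load("fix.npy"); o=st()
print(np.round(Ro.from_quat(o["tool_rot"]).as_matrix(),3))
t=w(p,[-.075,-.0012,.15])[0];print(t)
go(o,t,p[2]);go(o,t,p[2]+np.pi)
for n in ("jar","dish"):
  print(n,bot.spot_point(n,"top")[:2])
c=bot.camera("top")
for n in ("jar","dish","flux"):
  print(n,bot.spot_point(n,"top")[:1])
  r=bot.spot_point(n,"top")[0]["point"]
  f=lambda q:(proj(c,w(p,[q[0],q[1],0]))[0]-r)
  print(least_squares(f,[.2,0]).x)
E
```

```text
t 0.8 fixpos mm [-517.74 -397.12  231.34] F fix [-0.63 -0.04 -0.48] q [-1.26  0.24  0.01  1.34 -0.    1.57] w 0.0854
tool z yaw rel fix deg 4.6577401793107125 tooly [-0. -0. -1.]
[[ 0.305 -0.     0.952]
 [-0.952 -0.     0.305]
 [ 0.    -1.    -0.   ]]
[0.49395189 0.00973973 0.15      ]
turn deg [0.   4.66 0.  ] shift pre-axes mm [-358.66   81.32  473.43] shift post-axes [-395.92   81.34  442.74]
turn deg [   0.   -175.34   -0.  ] shift pre-axes mm [-358.66   81.32  473.43] shift post-axes [ 395.92   81.34 -442.74]
jar [{'point': [377.6, 131.6], 'conf': 0.58}]
dish [{'point': [315.2, 124.0], 'conf': 0.79}]
jar [{'point': [377.3, 132.9], 'conf': 0.91}]
[ 0.12255499 -0.16521606]
dish [{'point': [316.5, 123.2], 'conf': 0.78}]
[ 0.17240773 -0.03903649]
flux [{'point': [277.5, 132.9], 'conf': 0.96}]
[0.16902419 0.0496638 ]
```

```bash
python3 -m inch '0 4.66 0 0 0 0 1; 0 0 0 -36 7.4 40.2 1; 0 0 0 -36 7.4 40.2 1; 0 0 0 -36 7.4 40.2 1; 0 0 0 -36 7.4 40.2 1; 0 0 0 -36 7.4 40.2 1; 0 0 0 -36 7.4 40.2 1; 0 0 0 -36 7.4 40.2 1; 0 0 0 -36 7.4 40.2 1; 0 0 0 -36 7.4 40.2 1; 0 0 0 -36 7.4 40.2 1; 0 0 0 -36 7.4 40.2 1'
python3 - <<'E'
from h import *
p=np.load("fix.npy"); o=st(); go(o,w(p,[-.055,-.0012,.15])[0],p[2])
c=bot.camera("wrist");cv2.imwrite("pics/w1.png",c["color"])
E
```

```text
clock: 2.75
eef_pos: [0.4945, 0.0113, 0.1498]
tool_rot: [-0.554, 0.439, -0.44, 0.554]
ft_force: [1.2, -1.0, 0.4]
grip_width: -0.0001
t 2.75 fixpos mm [-74.12   0.22 149.85] F fix [ 0.93 -1.29  0.39] q [ 0.02  0.28 -0.16  1.13 -0.    2.94] w -0.0001
tool z yaw rel fix deg 0.013538504459035245 tooly [ 0.001 -0.    -1.   ]
turn deg [-0.04  0.01  0.02] shift pre-axes mm [ 1.42 -0.14 19.12] shift post-axes [ 1.42 -0.15 19.12]
```

View pics/w1.png

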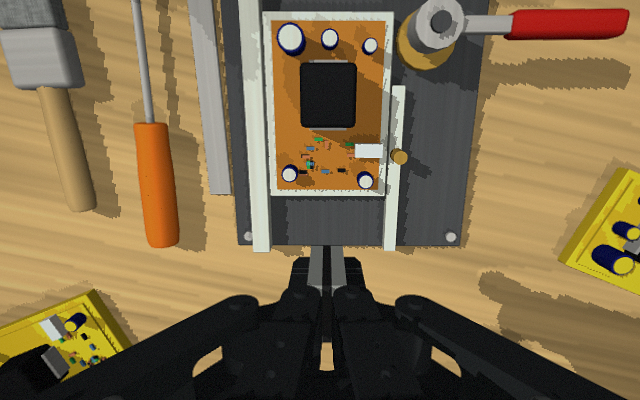

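The wrist view shows the carrier below, with its transformer at (328,95) and the tool lined up on the channel. I'll descend behind the transformer.

```bash
python3 -m inch '0 0 0 1.4 0 27 1; 0 0 0 0 25 0 1; 0 0 0 0 30 0 1; 0 0 0 0 30 0 1; 0 0 0 0 20 0 1; 0 0 0 0 8.5 0 1; 0 0 0 0 0 0 1; 0 0 0 0 0 0 1'
python3 - <<'E'
from h import *
st()
c=bot.camera("wrist");cv2.imwrite("pics/w2.png",c["color"])
c=bot.camera("scene");a=c["color"][150:300,200:390];cv2.imwrite("pics/s2.png",cv2.resize(a,None,fx=4,fy=4))
E
```

```text
clock: 3.8
eef_pos: [0.521, 0.0144, 0.0374]
tool_rot: [-0.553, 0.439, -0.44, 0.554]
ft_force: [0.2, 0.3, 1.4]
grip_width: -0.0001
t 3.8 fixpos mm [-47.64  -2.8   37.39] F fix [0.25 0.23 1.37] q [ 0.03  0.45 -0.24  0.88  0.    2.94] w -0.0001
tool z yaw rel fix deg -0.006024760201727266 tooly [ 0.002  0.    -1.   ]
```

View pics/w2.png

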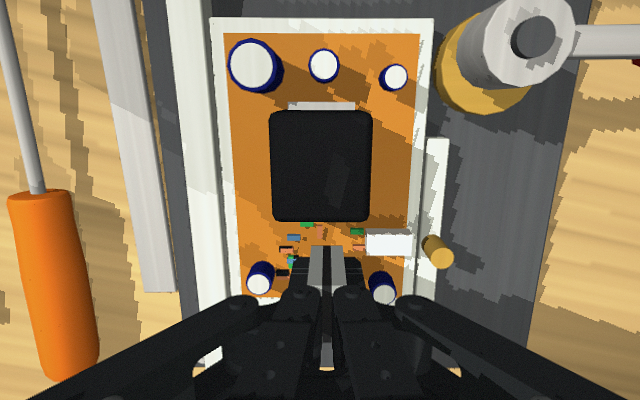

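View pics/s2.png

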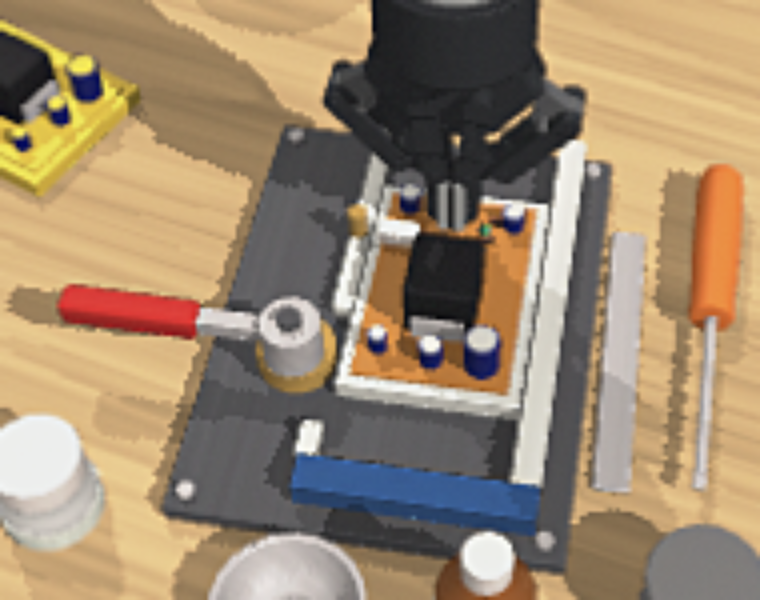

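The fingers at (327,265) sit just behind the transformer face at (320,220), clear of the capacitors. I'll push forward slowly.

```bash
python3 -m inch '0 0 0 -1.5 0 4 1; 0 0 0 0 0 3 1; 0 0 0 0 0 2 1; 0 0 0 0 0 2 1; 0 0 0 0 0 2 1;0 0 0 0 0 2 1; 0 0 0 0 0 2 1'; python3 -c "
from h import *
st()"; python3 -m inch '0 0 0 0 0 2 1; 0 0 0 0 0 2 1;0 0 0 0 0 2 1'; python3 -c "
from h import *
st()"
```

```text
clock: 4.78
eef_pos: [0.5354, 0.0195, 0.0363]
tool_rot: [0.554, -0.44, 0.439, -0.553]
ft_force: [-4.9, -1.7, 3.2]
grip_width: 0.0003
t 4.775 fixpos mm [-32.38  -1.09  36.27] F fix [-5.18 -0.52  3.21] q [ 0.04  0.48 -0.2   0.9  -0.    2.95] w 0.0003
tool z yaw rel fix deg -0.012226371923270042 tooly [-0.002 -0.001 -1.   ]
clock: 5.15
eef_pos: [0.542, 0.0211, 0.0361]
tool_rot: [0.554, -0.44, 0.44, -0.554]
ft_force: [-2.0, 0.1, 0.2]
grip_width: -0.0003
t 5.15 fixpos mm [-25.61  -1.01  36.13] F fix [-1.95  0.58  0.22] q [ 0.04  0.49 -0.18  0.9   0.    2.95] w -0.0003
tool z yaw rel fix deg -0.007176232962127572 tooly [-0.  0. -1.]
```

```bash
python3 -m inch '0 0 0 0 0 2 1; 0 0 0 0 0 2 1;0 0 0 0 0 2 1;0 0 0 0 0 2 1;0 0 0 0 0 2 1;0 0 0 0 0 2 1'; python3 -c "
from h import *
st()"; python3 -m inch '0 0 0 0 0 2 1; 0 0 0 0 0 2 1;0 0 0 0 0 2 1;0 0 0 0 0 2 1;0 0 0 0 0 2 1;0 0 0 0 0 2 1'; python3 -c "
from h import *
st()
c=bot.camera('wrist');cv2.imwrite('pics/w3.png',c['color'])"
```

```text
clock: 5.9
eef_pos: [0.554, 0.0238, 0.0364]
tool_rot: [-0.554, 0.44, -0.44, 0.554]
ft_force: [-2.3, -0.3, -0.7]
grip_width: -0.0002
t 5.9 fixpos mm [-13.34  -1.08  36.42] F fix [-2.3   0.27 -0.67] q [ 0.04  0.5  -0.15  0.92  0.    2.96] w -0.0002
tool z yaw rel fix deg -0.0067496008042356 tooly [ 0.  0. -1.]
clock: 6.65
eef_pos: [0.5656, 0.0265, 0.0364]
tool_rot: [0.554, -0.44, 0.44, -0.554]
ft_force: [-1.9, -0.5, -0.3]
grip_width: -0.0
t 6.65 fixpos mm [-1.38 -1.06 36.4 ] F fix [-2.   -0.06 -0.3 ] q [ 0.05  0.52 -0.11  0.93  0.    2.96] w -0.0
tool z yaw rel fix deg -0.0030211065173953713 tooly [-0.  0. -1.]
```

View pics/w3.png

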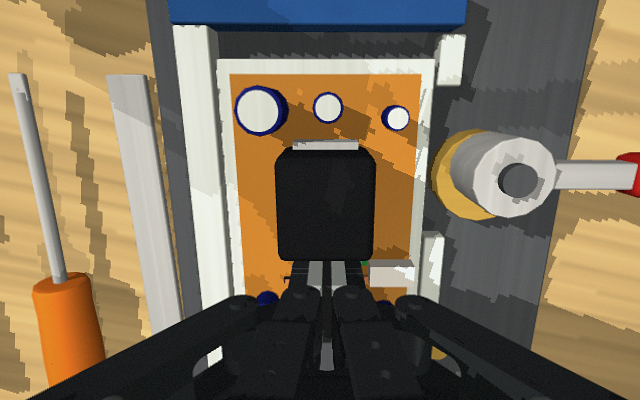

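The frame edge (row 60) is still short of the blue block (row 25). I'll continue with smaller steps.

```bash
python3 -m inch '0 0 0 0 0 1.5 1; 0 0 0 0 0 1.5 1;0 0 0 0 0 1.5 1;0 0 0 0 0 1.5 1'; python3 -c "
from h import *
st()"; python3 -m inch '0 0 0 0 0 1 1; 0 0 0 0 0 1 1';  python3 -c "
from h import *
st()"; python3 -m inch '0 0 0 0 0 0.7 1';  python3 -m inch '0 0 0 0 0 0.7 1' ;python3 -c "
from h import *
st()"
```

```text
clock: 7.2
eef_pos: [0.5714, 0.0279, 0.0365]
tool_rot: [0.554, -0.44, 0.44, -0.554]
ft_force: [-3.1, -1.4, -0.2]
grip_width: -0.0002
t 7.2 fixpos mm [ 4.54 -1.07 36.46] F fix [-3.36 -0.61 -0.18] q [ 0.05  0.53 -0.1   0.94  0.    2.96] w -0.0002
tool z yaw rel fix deg -0.004814752801455155 tooly [-0. -0. -1.]
clock: 7.45
eef_pos: [0.5733, 0.0283, 0.0365]
tool_rot: [0.554, -0.44, 0.44, -0.554]
ft_force: [-3.5, -1.0, 1.1]
grip_width: 0.0007
t 7.45 fixpos mm [ 6.48 -1.1  36.46] F fix [-3.64 -0.17  1.07] q [ 0.05  0.54 -0.09  0.94 -0.    2.96] w 0.0007
tool z yaw rel fix deg -0.00888824837296721 tooly [-0. -0. -1.]
clock: 7.58
eef_pos: [0.574, 0.0285, 0.0365]
tool_rot: [0.554, -0.44, 0.44, -0.554]
ft_force: [-2.7, -0.8, 0.8]
grip_width: -0.0004
clock: 7.7
eef_pos: [0.5746, 0.0286, 0.0364]
tool_rot: [0.554, -0.44, 0.44, -0.554]
ft_force: [-2.2, -0.8, 1.3]
grip_width: -0.0004
t 7.7 fixpos mm [ 7.85 -1.06 36.44] F fix [-2.34 -0.25  1.34] q [ 0.05  0.54 -0.09  0.95 -0.    2.96] w -0.0004
tool z yaw rel fix deg -0.005068725439770652 tooly [-0. -0. -1.]
```

```bash
for i in 1; do python3 -m inch '0 0 0 0 0 0.5 1' | grep -E 'eef|force'; python3 -m inch '0 0 0 0 0 0.5 1'| grep -E 'eef|force';python3 -m inch '0 0 0 0 0 0.5 1'| grep -E 'eef|force';done; python3 -c "
from h import *
st()"
```

```text
eef_pos: [0.5751, 0.0288, 0.0364]
ft_force: [-3.5, -1.0, 1.5]
eef_pos: [0.5756, 0.0289, 0.0365]
ft_force: [-3.7, -0.5, 2.0]
eef_pos: [0.5761, 0.029, 0.0365]
ft_force: [-3.2, -1.0, 2.3]
t 8.075 fixpos mm [ 9.4  -1.08 36.46] F fix [-3.34 -0.25  2.35] q [ 0.05  0.54 -0.08  0.95 -0.    2.96] w 0.0001
tool z yaw rel fix deg -0.004374205419432424 tooly [-0. -0. -1.]
```

```bash
python3 -m inch '0 0 0 0 0 0.5 1' | grep -E 'eef|force'; python3 -m inch '0 0 0 0 0 0.5 1'| grep -E 'eef|force';python3 -m inch '0 0 0 0 0 0.5 1'| grep -E 'eef|force'; python3 -c "
from h import *
st()
c=bot.camera('wrist');cv2.imwrite('pics/w4.png',c['color'])"
```

```text
eef_pos: [0.5766, 0.0291, 0.0365]
ft_force: [-3.5, -1.1, 1.8]
eef_pos: [0.5768, 0.0291, 0.0365]
ft_force: [-5.9, -1.0, 3.9]
eef_pos: [0.5767, 0.0291, 0.0365]
ft_force: [-6.3, -1.9, 4.5]
t 8.45 fixpos mm [10.03 -1.08 36.46] F fix [-6.52 -0.38  4.51] q [ 0.05  0.54 -0.08  0.95 -0.    2.96] w -0.0001
tool z yaw rel fix deg -0.008412697769680252 tooly [-0.002 -0.    -1.   ]
```

View pics/w4.png

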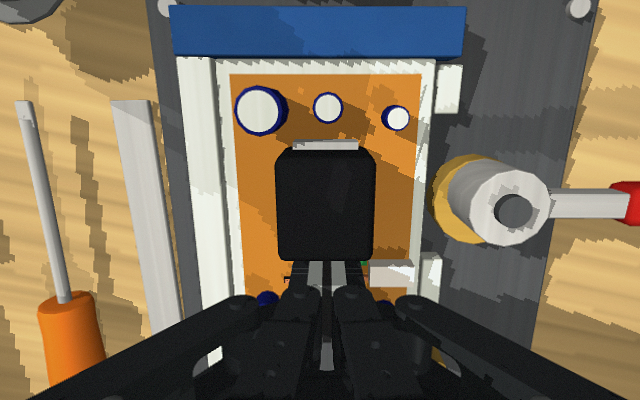

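The carrier has stalled against the blue block (rows 55–60), and the force is rising. I'll seat it a little more firmly, back off and rise.

```bash
python3 -m inch '0 0 0 0 0 0.8 1;0 0 0 0 0 0 1' | grep -E 'eef|force'; python3 -m inch '0 0 0 0 0 -3 1; 0 0 0 0 0 -5 1; 0 0 0 0 -20 -3 1; 0 0 0 0 -40 0 1; 0 0 0 0 -40 0 1; 0 0 0 0 -10 0 1;0 0 0 0 0 0 1'
python3 - <<'E'
from h import *
p=np.load("fix.npy"); o=st()
go(o,w(p,[.07,-.0694-.08,.148])[0],p[2]+np.pi)
c=bot.camera('top');a=c['color'][100:280,220:440];cv2.imwrite('pics/t5.png',cv2.resize(a,None,fx=3.3,fy=3.3))
c=bot.camera('scene');a=c["color"][150:300,200:390];cv2.imwrite("pics/s5.png",cv2.resize(a,None,fx=4,fy=4))
E
```

```text
eef_pos: [0.5768, 0.0292, 0.0365]
ft_force: [-6.4, -1.4, 6.2]
clock: 9.62
eef_pos: [0.5684, 0.0271, 0.1469]
tool_rot: [-0.553, 0.439, -0.44, 0.554]
ft_force: [-0.9, 0.4, 0.7]
grip_width: 0.0001
t 9.625 fixpos mm [  1.4   -1.14 146.91] F fix [-0.75  0.63  0.72] q [0.05 0.42 0.04 1.19 0.   2.96] w 0.0001
tool z yaw rel fix deg -0.0004893629183764154 tooly [ 0.002  0.    -1.   ]
turn deg [-3.0e-02  1.8e+02 -2.0e-01] shift pre-axes mm [148.26  -0.89  68.6 ] shift post-axes [-148.26   -1.09  -68.6 ]
```

View pics/s5.png

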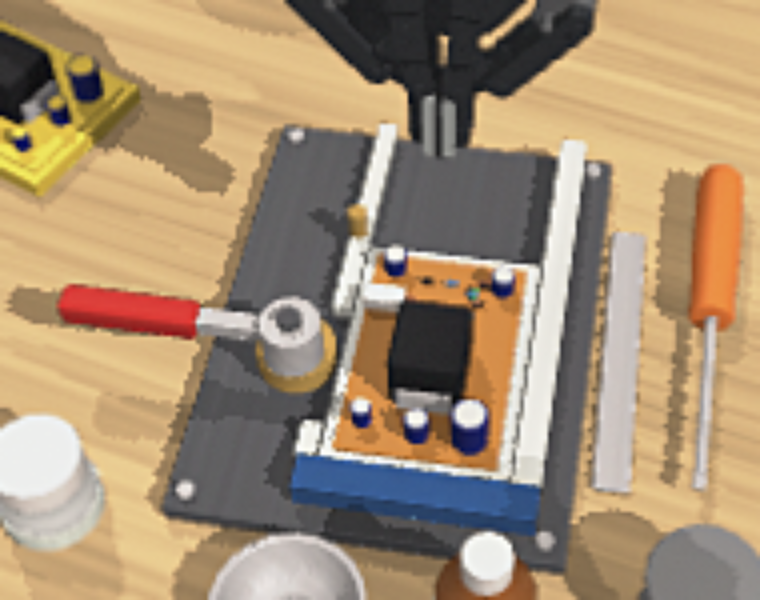

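The scene view shows the carrier flush on the blue block at about (410,465). Next I'll turn the tool half round, which keeps joint 6 in range for the lever sweep.

```bash
python3 -m inch '0 -10.6 0 0 0 0 1;0 -10.6 0 0 0 0 1;0 -10.6 0 0 0 0 1;0 -10.6 0 0 0 0 1;0 -10.6 0 0 0 0 1;0 -10.6 0 0 0 0 1;0 -10.6 0 0 0 0 1;0 -10.6 0 0 0 0 1;0 -10.6 0 0 0 0 1;0 -10.6 0 0 0 0 1;0 -10.6 0 0 0 0 1;0 -10.6 0 0 0 0 1' >/dev/null; python3 -m inch '0 -10.56 0 0 0 0 1;0 -10.56 0 0 0 0 1;0 -10.56 0 0 0 0 1;0 -10.56 0 0 0 0 1;0 -10.56 0 0 0 0 1; 0 0 0 -37 0 -17 1; 0 0 0 -37 0 -17 1; 0 0 0 -37 0 -17 1; 0 0 0 -37 0 -17 1; 0 0 0 0 0 0 1;0 0 0 0 0 0 1'
python3 - <<'E'
from h import *
p=np.load("fix.npy"); o=st()
go(o,w(p,[.072,-.0694-.08,.04])[0],p[2]+np.pi)
E
```

```text
clock: 12.6
eef_pos: [0.6662, -0.1014, 0.1442]
tool_rot: [-0.439, -0.553, 0.554, 0.441]
ft_force: [0.7, 0.9, 0.0]
grip_width: 0.0002
t 12.6 fixpos mm [  67.59 -148.45  144.24] F fix [0.83 0.69 0.03] q [-0.15  0.64  0.39  1.33  0.   -0.38] w 0.0002
tool z yaw rel fix deg -180.01332374957454 tooly [-0.004  0.001 -1.   ]
turn deg [-0.2  -0.01  0.11] shift pre-axes mm [ -1.14 104.22  -4.77] shift post-axes [ -0.95 104.24  -4.41]
```

```bash
python3 -m inch '0 0 0 -1 10 -4 1; 0 0 0 0 35 0 1; 0 0 0 0 35 0 1; 0 0 0 0 20 0 1; 0 0 0 0 6 0 1; 0 0 0 0 0 0 1;0 0 0 0 0 0 1'
python3 - <<'E'
from h import *
p=np.load("fix.npy"); o=st()
c=bot.camera('top');a=c['color'][100:280,220:440];cv2.imwrite('pics/t6.png',cv2.resize(a,None,fx=3.3,fy=3.3))
c=bot.camera('wrist');cv2.imwrite('pics/w6.png',c['color'])
c=bot.camera('scene');a=c["color"][150:300,160:350];cv2.imwrite("pics/s6.png",cv2.resize(a,None,fx=4,fy=4))
E
```

```text
clock: 13.48
eef_pos: [0.6725, -0.1017, 0.0418]
tool_rot: [0.44, 0.554, -0.553, -0.439]
ft_force: [-0.3, -0.6, 0.9]
grip_width: -0.0002
t 13.475 fixpos mm [  73.66 -150.16   41.84] F fix [-0.4  -0.48  0.86] q [-0.15  0.72  0.26  1.11  0.   -0.38] w -0.0002
tool z yaw rel fix deg -179.98352084780257 tooly [ 0.002 -0.    -1.   ]
```

View pics/w6.png

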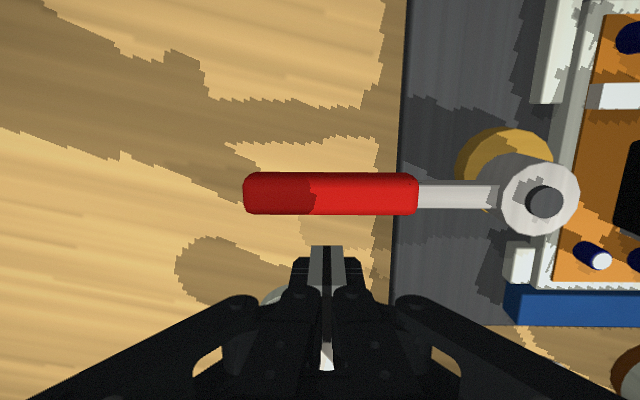

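View pics/s6.png

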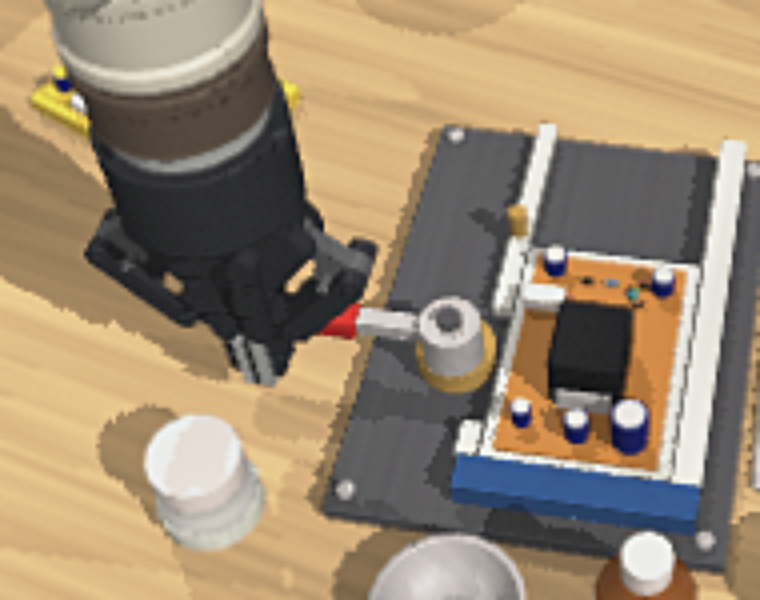

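Wrist view: the fingers at (327,250) are centred on the grip (243–418, row 193) with a clear gap. I'll approach.

```bash
cat >> h.py <<'E'
def lev():
    o=bot.get_obs(); p=np.load("fix.npy"); P=w(p,[.04,-.0694,0])[0]
    R=Ro.from_quat(o["tool_rot"]).as_matrix(); d=R.T@(o["eef_pos"]-P)*1e3; f=R.T@o["ft_force"]
    th=180-np.degrees(np.arctan2(R[1,2],R[0,2])-p[2]); th=(th+180)%360-180
    print("t",round(o["clock"],2),"theta",round(th,2),"rel pivot tool x,z",np.round(d[[0,2]],2),"height",round(o["eef_pos"][2]*1e3,1),"F tool",np.round(f,1),"q6",round(o["joint_pos"][5],2))
E
python3 -m inch '0 0 0 0 2 3 1;0 0 0 0 0 3 1;0 0 0 0 0 3 1;0 0 0 0 0 2 1;0 0 0 0 0 1 1; 0 0 0 0 0 1 1;0 0 0 0 0 1 1'|grep force; python3 -c "
from h import *
lev()";python3 -m inch '0 0 0 0 0 1 1;0 0 0 0 0 0.5 1'|grep force; python3 -c "
from h import *
lev()"
```

```text
ft_force: [2.6, 0.6, -1.2]
t 14.5 theta -0.01 rel pivot tool x,z [-80.68 -19.52] height 38.5 F tool [-0.   1.2 -2.7] q6 -0.39
ft_force: [4.3, -0.3, -1.9]
t 14.75 theta -0.01 rel pivot tool x,z [-80.79 -18.12] height 38.5 F tool [-1.2  1.9 -4.1] q6 -0.39
```

```bash
python3 -m inch '0 3 0 -0.85 0 4.25 1;0 3 0 -0.85 0 4.25 1;0 3 0 -0.85 0 4.25 1;0 3 0 -0.85 0 4.25 1'|grep force; python3 -c "
from h import *
lev()"
```

```text
ft_force: [3.2, 1.6, -1.5]
t 15.25 theta 12.09 rel pivot tool x,z [-80.64 -18.02] height 38.6 F tool [ 1.5  1.5 -3.2] q6 -0.19
```

```bash
python3 -m inch '0 4 0 -1.07 0 5.67 1;0 4 0 -1.07 0 5.67 1;0 4 0 -1.07 0 5.67 1;0 4 0 -1.07 0 5.67 1'|grep force; python3 -c "
from h import *
lev()";  python3 -m inch '0 4 0 -1.07 0 5.67 1;0 4 0 -1.07 0 5.67 1;0 4 0 -1.07 0 5.67 1;0 4 0 -1.07 0 5.67 1'|grep force; python3 -c "
from h import *
lev()"
```

```text
ft_force: [4.2, 0.7, -2.1]
t 15.75 theta 28.13 rel pivot tool x,z [-80.76 -18.37] height 38.7 F tool [ 1.8  2.1 -3.9] q6 0.08
ft_force: [5.3, -0.7, -2.7]
t 16.25 theta 44.15 rel pivot tool x,z [-80.96 -19.08] height 38.9 F tool [ 2.2  2.7 -4.9] q6 0.36
```

```bash
python3 -m inch '0 3 0 -0.8 0 4.3 1;0 3 0 -0.8 0 4.3 1;0 3 0 -0.8 0 4.3 1;0 3 0 -0.8 0 4.3 1'|grep force; python3 -c "
from h import *
lev()";  python3 -m inch '0 3 0 -0.8 0 4.3 1;0 3 0 -0.8 0 4.3 1;0 3 0 -0.8 0 4.3 1'|grep force; python3 -c "
from h import *
lev()"
```

```text
ft_force: [5.4, -0.4, -2.2]
t 16.75 theta 56.13 rel pivot tool x,z [-80.95 -19.19] height 39.0 F tool [ 3.4  2.2 -4.3] q6 0.58
ft_force: [5.1, -2.4, -3.4]
t 17.12 theta 65.14 rel pivot tool x,z [-80.95 -19.39] height 39.0 F tool [ 2.5  3.4 -5. ] q6 0.74
```

```bash
python3 -m inch '0 3 0 -0.85 0 4.3 1;0 3 0 -0.85 0 4.3 1;0 3 0 -0.85 0 4.3 1'|grep force; python3 -c "
from h import *
lev()";  python3 -m inch '0 3 0 -0.85 0 4.3 1;0 3 0 -0.85 0 4.3 1'|grep force; python3 -c "
from h import *
lev()
c=bot.camera('top');a=c['color'][100:280,220:440];cv2.imwrite('pics/t7.png',cv2.resize(a,None,fx=3.3,fy=3.3))"
```

```text
ft_force: [6.6, -6.6, -4.0]
t 17.5 theta 74.18 rel pivot tool x,z [-80.88 -20.81] height 39.1 F tool [ 2.6  4.  -8.9] q6 0.91
ft_force: [6.8, -7.8, -4.7]
t 17.75 theta 80.22 rel pivot tool x,z [-80.81 -21.66] height 39.1 F tool [ 3.2  4.7 -9.8] q6 1.03
```

View pics/t7.png

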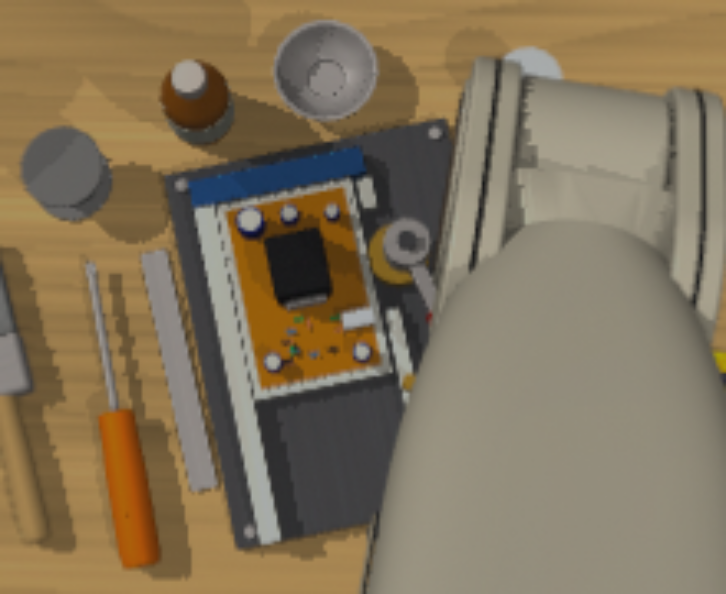

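Lever is partly turned and force is rising as the cam bites. I'll continue in small steps.

```bash
python3 -m inch '0 2 0 -0.65 0 2.85 1;0 2 0 -0.65 0 2.85 1'|grep force; python3 -c "
from h import *
lev()";  python3 -m inch '0 2 0 -0.65 0 2.85 1;0 2 0 -0.65 0 2.85 1'|grep force; python3 -c "
from h import *
lev()"
```

```text
ft_force: [6.1, -8.9, -4.5]
t 18.05 theta 84.2 rel pivot tool x,z [-80.82 -21.95] height 39.1 F tool [  2.8   4.6 -10.4] q6 1.11
ft_force: [5.7, -8.4, -3.6]
t 18.3 theta 88.21 rel pivot tool x,z [-80.83 -22.17] height 39.1 F tool [ 3.3  3.7 -9.5] q6 1.18
```

```bash
python3 -m inch '0 1.8 0 -0.6 0 2.5 1;0 0 0 0 0 0.5 1'|grep force; python3 -c "
from h import *
lev()";  python3 -m inch '0 0 0 0 0 1 1;0 0 0 0 0 0.7 1'|grep force; python3 -c "
from h import *
lev()"; python3 -m inch '0 0 0 0 0 0.7 1'|grep force; python3 -c "
from h import *
lev()"
```

```text
ft_force: [4.6, -7.7, -3.0]
t 18.55 theta 89.94 rel pivot tool x,z [-80.95 -20.97] height 39.1 F tool [ 2.7  3.1 -8.5] q6 1.22
ft_force: [5.4, -8.5, -3.1]
t 18.8 theta 89.95 rel pivot tool x,z [-81.14 -20.06] height 39.1 F tool [ 3.3  3.2 -9.5] q6 1.22
ft_force: [5.5, -10.1, -3.5]
t 18.93 theta 89.97 rel pivot tool x,z [-81.17 -19.7 ] height 39.1 F tool [  3.    3.6 -11. ] q6 1.22
```

```bash
python3 -m inch '0 0 0 0 0 0.7 1'|grep force; python3 -c "
from h import *
lev()";  python3 -m inch '0 0 0 0 0 0.7 1'|grep force; python3 -c "
from h import *
lev()"; python3 -m inch '0 0 0 0 0 0.7 1'|grep force; python3 -c "
from h import *
lev()"
```

```text
ft_force: [4.9, -9.4, -4.0]
t 19.05 theta 89.97 rel pivot tool x,z [-81.29 -18.89] height 39.1 F tool [  2.6   4.1 -10.3] q6 1.22
ft_force: [5.3, -11.1, -3.4]
t 19.18 theta 89.97 rel pivot tool x,z [-81.34 -18.32] height 39.1 F tool [  2.6   3.6 -12. ] q6 1.22
ft_force: [5.0, -12.3, -3.8]
t 19.3 theta 90.0 rel pivot tool x,z [-81.31 -18.44] height 39.2 F tool [  2.1   4.  -13. ] q6 1.23
```

The lever has stalled at the end stop. Now I'll press to about 15 N and hold.

```bash
python3 -m inch '0 0 0 0 0 0.6 1'|grep force; python3 -c "
from h import *
lev()"; python3 -m inch '0 0 0 0 0 0.3 1'|grep force; python3 -c "
from h import *
lev()"
```

```text
ft_force: [4.6, -14.5, -4.1]
t 19.43 theta 90.02 rel pivot tool x,z [-81.27 -18.48] height 39.2 F tool [  1.2   4.3 -15.1] q6 1.23
ft_force: [5.6, -14.2, -3.2]
t 19.55 theta 90.03 rel pivot tool x,z [-81.32 -18.5 ] height 39.2 F tool [  2.2   3.3 -15. ] q6 1.23
```

```bash
python3 -m inch '0 0 0 0 0 0.3 1; 0 0 0 0 0 0 1'|grep force; python3 -c "
from h import *
lev()"; python3 -m inch '0 0 0 0 0 0 1;0 0 0 0 0 0 1'|grep force; python3 -c "
from h import *
lev()"; python3 -m inch '0 0 0 0 0 0 1;0 0 0 0 0 0 1;0 0 0 0 0 0 1'|grep force; python3 -c "
from h import *
lev()"
```

```text
ft_force: [5.4, -14.7, -4.9]
t 19.8 theta 90.05 rel pivot tool x,z [-81.32 -18.55] height 39.2 F tool [  1.9   5.1 -15.5] q6 1.23
ft_force: [5.6, -13.7, -4.6]
t 20.05 theta 90.05 rel pivot tool x,z [-81.3  -18.56] height 39.2 F tool [  2.3   4.8 -14.5] q6 1.23
ft_force: [5.6, -14.0, -3.7]
t 20.43 theta 90.05 rel pivot tool x,z [-81.31 -18.54] height 39.2 F tool [  2.3   3.9 -14.8] q6 1.23
```

```bash
python3 -m inch '0 0 0 0 0 0.4 1; 0 0 0 0 0 0 1;0 0 0 0 0 0 1;0 0 0 0 0 0 1;0 0 0 0 0 0 1;0 0 0 0 0 0 1'|grep force; python3 -c "
from h import *
lev()"; python3 -m inch '0 0 0 0 0 -2 1; 0 0 0 0 0 -3 1;0 0 0 0 0 -5 1;0 0 0 0 0 -5 1;0 0 0 0 -5 -5 1; 0 0 0 0 -40 0 1;0 0 0 0 -50 0 1;0 0 0 0 -50 0 1; 0 0 0 0 0 0 1'; python3 -c "
from h import *
lev()
go(bot.get_obs(),[.3,-.3,.19],0)"
```

```text
ft_force: [5.9, -14.9, -4.0]
t 21.18 theta 90.07 rel pivot tool x,z [-81.3  -18.58] height 39.2 F tool [  2.4   4.2 -15.8] q6 1.23
clock: 22.3
eef_pos: [0.5517, -0.08, 0.1889]
tool_rot: [0.703, 0.085, -0.078, -0.701]
ft_force: [0.2, 0.4, -0.4]
grip_width: 0.0
t 22.3 theta 89.79 rel pivot tool x,z [-77.42 -32.76] height 188.9 F tool [0.3 0.4 0.3] q6 1.19
turn deg [ -0.34 103.3    0.59] shift pre-axes mm [-295.52   -3.36 -156.15] shift post-axes [ 219.95   -1.14 -251.69]
```

Now I'll move clear for an unobstructed view.

```bash
python3 -m inch '0 0 0 -37 0 -20 1;0 0 0 -37 0 -20 1;0 0 0 -37 0 -20 1;0 0 0 -37 0 -20 1;0 0 0 -37 0 -20 1;0 0 0 -37 0 -20 1;0 0 0 0 0 0 1;0 0 0 0 0 0 1'
python3 - <<'E'
from h import *
c=bot.camera('top');cv2.imwrite('pics/topf.png',c['color']);a=c['color'][120:280,250:410];cv2.imwrite('pics/t8.png',cv2.resize(a,None,fx=3.7,fy=3.7,interpolation=cv2.INTER_CUBIC))
c=bot.camera('scene');a=c["color"][170:300,200:370];cv2.imwrite("pics/s8.png",cv2.resize(a,None,fx=4.5,fy=4.5,interpolation=cv2.INTER_CUBIC))
E
```

```text
clock: 23.3
eef_pos: [0.36, -0.2471, 0.183]
tool_rot: [-0.702, -0.082, 0.082, 0.703]
ft_force: [0.7, -0.3, -0.4]
grip_width: 0.0006
```

View pics/t8.png

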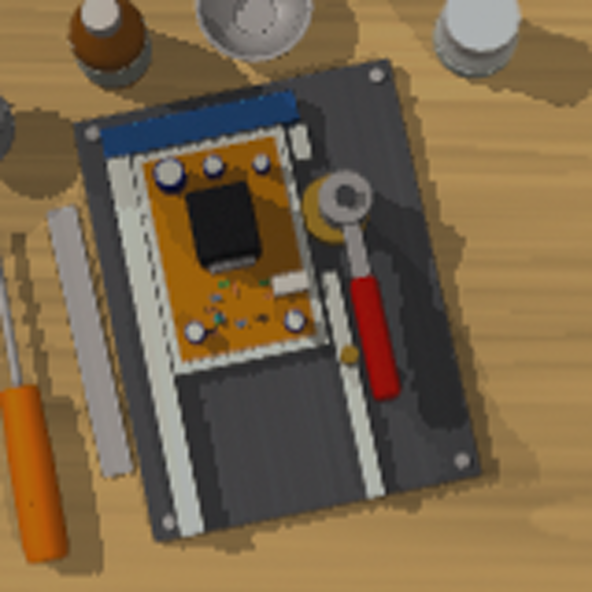

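View pics/s8.png

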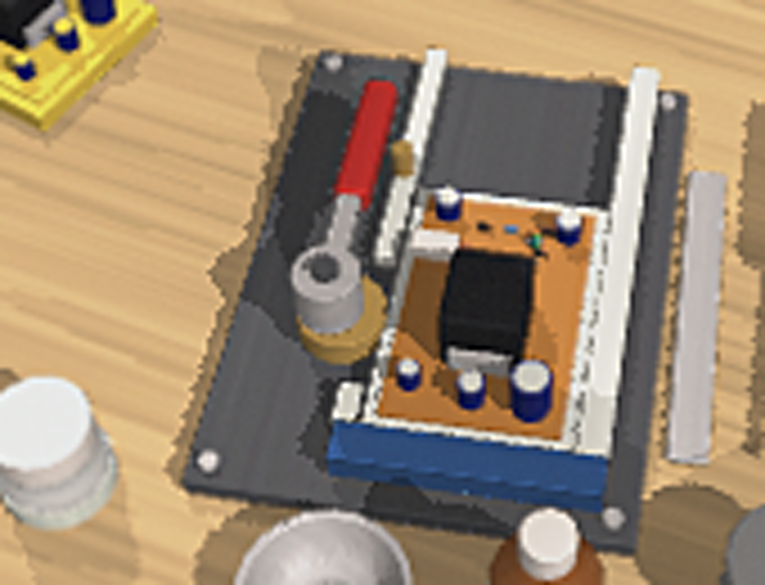

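Run:
```python
from h import *
p=np.load("fix.npy");ct,cs=bot.camera("top"),bot.camera("scene")
zt=lambda a:(np.array(a,float)+.5)/3.7-.5+[250,120]
zs=lambda a:(np.array(a,float)+.5)/4.5-.5+[200,170]
Lc=lambda s,y,yaw:w([s,y,yaw],np.array([[65,-45,12],[-65,-45,12],[-65,45,12]])/1e3)+[0,0,.012]
Tc=zt([[284,126],[329,343],[178,373]]); Sc=zs([[368,418],[424,189],[607,210]])
f=lambda q:np.concatenate([(proj(ct,w(p,Lc(*q)))-Tc).ravel(),(proj(cs,w(p,Lc(*q)))-Sc).ravel()])
r=least_squares(f,[0,0,0]);print("carrier",r.x,np.round(f(r.x),1))
# lever: end-centres of the grip top
G=lambda a:np.array([[.04-np.sin(a)*d,-.0694-np.cos(a)*d,.052] for d in(.045,.115)])
Tg=zt([[365,279],[386,397]]);Sg=zs([[352,192],[382,84]])
f=lambda q:np.concatenate([(proj(ct,w(p,G(q[0])))-Tg).ravel(),(proj(cs,w(p,G(q[0])))-Sg).ravel()])
r=least_squares(f,[1.5]);print("cam",r.x,np.round(f(r.x),1))
```

```text
carrier [0.02852756 0.00057403 0.00060955] [-0.2  0.2  0.6  0.8 -0.7  1.6 -1.3  2.2 -0.8 -0.2  1.1  0.3]
cam [1.58589617] [-0.5 -1.   0.7  0.6 -0.3  0.9  0.6 -0.6]
```

Run:
```python
from h import *
t5=cv2.imread('pics/t5.png'); t5=cv2.resize(t5,(220,180),interpolation=cv2.INTER_AREA)
t8=cv2.imread('pics/topf.png')[100:280,220:440]; t0=cv2.imread('pics/top0.png')[100:280,220:440]
p=np.load("fix.npy");c=bot.camera("top")
for n,im in(("0",t0),("5",t5),("8",t8)):
    m=((im[...,2]>130)&(im[...,1]>60)&(im[...,1]<150)&(im[...,0]<60)).astype(np.uint8); m[:,:50]=0;m[:,130:]=0;m[:50]=0
    m=cv2.morphologyEx(m,cv2.MORPH_CLOSE,np.ones((25,25)))
    k,l,s,ce=cv2.connectedComponentsWithStats(m); i=1+np.argmax(s[1:,4]); u=ce[i]+[220,100]
    r=least_squares(lambda q:proj(c,w(p,[q[0],q[1],.026]))[0]-u,[0,0]); print(n,s[i],r.x*1e3)
a=cv2.imread('pics/topf.png')[140:180,265:355];cv2.imwrite('pics/z9.png',cv2.resize(a,None,fx=8,fy=8,interpolation=cv2.INTER_NEAREST))
```

```text
0 [  73   76   56   61 2082] [-9.81429896 -2.44409892]Traceback (most recent call last):
  File "<stdin>", line 8, in <module>
    return _wrapfunc(a, 'argmax', axis=axis, out=out, **kwds)
    return bound(*args, **kwds)
ValueError: attempt to get argmax of an empty sequence
```

View pics/topf.png

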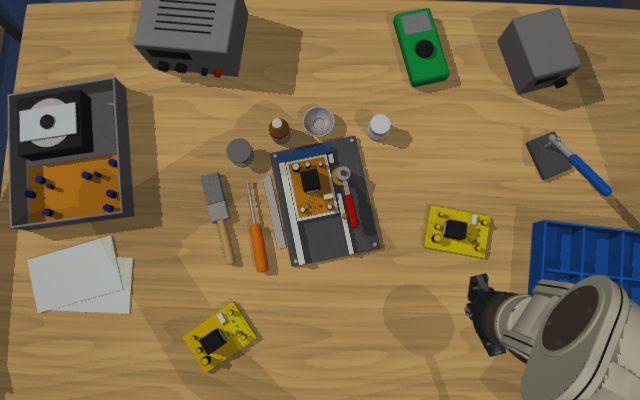

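Run:
```python
from h import *
p=np.load("fix.npy");c=bot.camera("scene")
s5=cv2.resize(cv2.imread('pics/s5.png'),(190,150),interpolation=cv2.INTER_AREA); s8=c["color"][150:300,200:390]; s0=cv2.imread('pics/scene0.png')[150:300,200:390]
for n,im in(("0",s0),("5",s5),("8",s8)):
    m=((im[...,2]>130)&(im[...,1]>60)&(im[...,1]<150)&(im[...,0]<70)).astype(np.uint8); m[:,:70]=0;m[:,145:]=0;m[120:]=0
    m=cv2.morphologyEx(m,cv2.MORPH_CLOSE,np.ones((25,25)))
    k,l,s,ce=cv2.connectedComponentsWithStats(m); i=1+np.argmax(s[1:,4]); u=ce[i]+[200,150]
    r=least_squares(lambda q:proj(c,w(p,[q[0],q[1],.026]))[0]-u,[0,0]); print(n,s[i],r.x*1e3)
c=bot.camera("top")
for n in("top0","topf"):
    im=cv2.imread(f'pics/{n}.png')[100:280,220:440]
    m=((im[...,2]>130)&(im[...,1]>60)&(im[...,1]<150)&(im[...,0]<60)).astype(np.uint8); m[:,:50]=0;m[:,130:]=0;m[:50]=0
    m=cv2.morphologyEx(m,cv2.MORPH_CLOSE,np.ones((25,25)))
    k,l,s,ce=cv2.connectedComponentsWithStats(m); i=1+np.argmax(s[1:,4]); u=ce[i]+[220,100]
    r=least_squares(lambda q:proj(c,w(p,[q[0],q[1],.026]))[0]-u,[0,0]); print(n,s[i],r.x*1e3)
```

```text
0 [  70   50   63   49 1929] [-7.18503963 -7.83670927]
5 [  70   55   60   62 2001] [33.55997888 -5.99431803]
8 [  71   52   60   66 2395] [ 30.05374669 -10.80556468]
top0 [  73   76   56   61 2082] [-9.81429896 -2.44409892]
topf [  69   57   53   60 2224] [30.18409577 -4.11528231]
```

Run:
```python
from h import *
s5=cv2.resize(cv2.imread('pics/s5.png'),(190,150),interpolation=cv2.INTER_AREA); c=bot.camera("scene");s8=c["color"][150:300,200:390]
g=lambda a:cv2.cvtColor(a,cv2.COLOR_BGR2GRAY)
for nm,(x0,y0,x1,y1) in {"trafo":(94,73,122,104),"caps":(86,98,126,114),"block":(70,110,140,135)}.items():
    M=np.eye(2,3,dtype=np.float32)
    cc,M=cv2.findTransformECC(g(s5)[y0:y1,x0:x1].astype(np.float32),g(s8)[y0:y1,x0:x1].astype(np.float32),M,cv2.MOTION_TRANSLATION,(3,200,1e-6)); print(nm,cc,M[:,2])
p=np.load("fix.npy")
b=proj(c,w(p,[[.04,0,.058],[.04,.002,.058],[.038,0,.058]])); print("dpx for +2mm y",b[1]-b[0]," for -2mm x",b[2]-b[0])
```

```text
trafo 0.9636587457465747 [0.37492526 0.22306249]
caps 0.9532442058693458 [0.53990704 0.15838195]
block 0.987297179390737 [ 0.16956115 -0.05028342]
dpx for +2mm y [1.04887112 0.13287746]  for -2mm x [ 0.17082768 -0.85598778]
```

The carrier hasn't moved back from the block, it shifted slightly toward the fence, and the lever reads about 1.57 rad. Handing in.

```bash
python3 -c "
from workcell import bot
print(bot.job_done(), bot.get_obs()['clock'])"
```

```text
the job is handed in; nothing more can be done
the job is handed in; nothing more can be done
```

The job is done and handed in: the carrier is seated against the blue end block, and the red lever is turned to its end stop with the board clamped. It took about 24 s of the 72 s allowed. I get no verdict back, so this rests on my own checks.

- **Carrier:** I pushed it about 43 mm with shut fingers on the transformer's near face, until it stalled against the block. My readings peaked at about 9 N.
- **Lever:** I swept it clockwise to the stop and pressed with about 15–16 N for over a second. I then let go and moved the arm well clear.
- **Bystanders:** in the last top picture they all look where they started.

**Last checks:**
- **Lever angle:** it reads 1.586 rad in the pictures, against a stop at 1.571. The difference is within picture error.
- **Carrier position:** a corner fit put it at x 28.5, y +0.6 mm (home is 30, 0), with errors of up to about 2 pixels. The push distance put it at about 30.6 mm.
- **Clamping shift:** matching pictures from before and after clamping shows it did not slide back, and moved about half a millimetre or more toward the fence.
- **Check that failed:** a colour-based position check was too noisy to use and disagreed with itself by several millimetres, so I set it aside.
- **Not measured directly:** contact with the fence. I infer it from the rising lever force and that small sideways shift.

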